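# Dock the vial carrier and hold the incubator open

## Task

Get the incubator ready for loading: set the vial carrier astride the open end of the docking rail, slide it along until the detent holds it near the stop, and let go of it. Then, before touching the release slider, tug the incubator lid up by its handle to learn whether it is caught; if it is, push the slider all the way out to free it. Lift the lid to 45 degrees or more and finish while still holding it open with the gripper (it falls shut if let go), leaving the other things on the bench where they are.

Things in the scene. Friction and masses are not known exactly. Their poses are not given: they have to be found in the camera images.
- carrier: Loose vial carrier, about 0.45 kg: aluminium block 110 (own x) x 58 (y) mm; black upright handle plate in the middle, 44 (x) x 12 (y), from 40 to 95 mm height; four capped vials (67 mm high) 40 mm from the middle at the two ends. Open channel along x below, 34 wide, 18 high, to ride on the rail; either end may lead. Origin: centre of the underside, z up.
- rail: Fixed docking rail: base plate 300 (x) x 90 x 8 mm, aluminium bar along x, 30 wide, top at 28 mm, from x = -130 (open end, towards the robot) to the black stop block at x = +113.5 (70 wide, 50 high). A sprung ball stands 3.5 mm out of the bar at x = +55; it yields to a few N and snaps into the notch amid the carrier's channel. Origin: centre of the underside, x towards the stop; may be yawed.
- rail_start (a point): Point on the rail's centre line at rail x = -65 mm, 10 mm above the bench: where the carrier's origin is when it sits astride the bar's open end, the bar's top carrying the channel's roof. Axes as the rail's.
- rail_seat (a point): Point on the rail's centre line at rail x = +55 mm, 10 mm above the bench: where the carrier's origin is when the detent holds it; the stop is then 3.5 mm ahead of the carrier. Axes as the rail's.
- incubator: Fixed vial incubator, white and grey box 220 (x) x 300 (y) mm. Its -y side (200 mm) has the grey hinged lid, top 122 mm above the bench; the rest (y = +50 to +150) is a fixed deck, also 122 mm high, with the release slider. Origin: centre of the underside; x away from the robot towards the hinge, y towards the deck, z up; may be yawed.
- lid (a joint): Lid angle, rad: 0 shut, at most 1.25; swings up about its far edge, about 0.55 kg, falls shut when let go. A bolt hidden inside may hold it: caught, it gives only about 0.025 rad (5 mm at the handle) when tugged, then stays fast; free, it comes up with about 3 N at the handle.
- lid_handle (a point): Middle of the lid's handle, a round steel bar 12 mm thick, 90 mm long along the point's y, on two posts near the lid's front edge, 162 mm above the bench when shut (40 mm over the lid). 190 mm in front of and 52 mm above the hinge line. Axes turn with the lid. Pinched from above, the bar can turn between the fingers.
- lid_hinge (a point): Point on the lid's hinge line at its middle, 110 mm above the bench, hinge axis along the point's y; with the lid's axes.
- slider (a joint): Release slider travel, m: 0 as found, 0.0125 at its outer end. Moves along the incubator's +y, away from the lid; takes about 2 to 4 N; stays where it is left. Pushed fully out it draws the hidden bolt back and frees the lid for good (the bolt lets go at about 9 mm). It does not show whether the bolt is caught.
- slider_top (a point): Top centre of the release slider: black upright grip 24 (x) x 14 (y) x 28 mm tall on the deck, near its front; top 151 mm above the bench. As found at x = -70, y = +95 mm from the incubator's origin. Axes as the incubator's.
- vial: Bystander: small capped glass vial 22 mm across, 45 mm tall, standing. Origin: centre of its underside.
- beaker: Bystander: open glass cup 68 mm across, 85 mm tall. Origin: centre of its underside.
- bottle: Bystander: amber bottle 68 mm across, 130 mm tall. Origin: centre of its underside.
- screwdriver: Bystander: screwdriver 170 mm long lying on the bench.
- tape: Bystander: ring of tape 90 mm across, 24 mm high, lying flat. Origin: centre of its underside.
Not all that is in view belongs to the job. Leave any blue look-alike of the carrier alone.

How it is judged:
On the way, in this order (a step that is already met when the one before it is completed fails the run):
1. the carrier sits astride the rail, clear of the detent, at least 40 mm short of its docked place (x of carrier in the frame of rail_seat between -0.16 and -0.04 m and y of carrier in the frame of rail_seat between -0.006 and 0.006 m and height (world z) of carrier between 0.005 and 0.0145 m and angle between the x axis of carrier and the x axis of rail, either way round below 0.15 rad), for 0.1 s.
2. the carrier is held by the detent and let go (distance between carrier and rail_seat below 0.005 m and angle between the x axis of carrier and the x axis of rail, either way round below 0.15 rad and contact force between the fingers and carrier below 0.1 N), for 0.2 s.
3. the lid is tugged up by the gripper while the release slider is still as found (value of joint lid above 0.012 rad and value of joint slider below 0.003 m and contact force between the fingers and lid above 0.5 N), for 0.1 s.
4. the lid is lifted to 45 degrees or more (value of joint lid above 0.785 rad), for 0.1 s.
At the end, for the whole second after the job is handed in: The lid is held still at 45 degrees (0.77 rad) or more by the gripper's fingers and by nothing else, and the carrier, let go, sits on the rail within 5 mm of its docked place (value of joint lid above 0.77 rad and velocity of joint lid between -0.1 and 0.1 rad/s and contact force between the fingers and lid above 0.5 N and contact force between each of lid, the fingers and carrier below 0.1 N and distance between carrier and rail_seat below 0.005 m and angle between carrier's own z axis and vertical below 0.1 rad); the arm keeps its last pose, push and grip.
It fails at once if a bystander is shifted by more than 30 mm or knocked over (distance of any of vial, beaker, bottle, screwdriver, tape from where it was at the start of the episode above 0.03 m or angle between any of vial, beaker, bottle's own z axis and vertical above 0.5 rad).
It also fails if it takes over 72 s, if anything falls off the work surface, if the arm or the gripper's body presses on something with over 40 N, if the wrist force passes 120 N, or if a joint passes its speed limit or range.

## Robot

A 7-joint arm with a two-finger parallel gripper is mounted at the origin on the work surface. World frame = base frame: x ahead of the robot, y to its left, z up, the work surface at z = 0. Lengths are in m, angles in rad, forces in N, time in s.
With the tool pointing down it reaches from about 0.4 to 0.85 m from the base axis. Payload 4.5 kg.
Tool frame: the origin (TCP) lies where the fingers leave the gripper's body, on its centre line; the fingertips stand 64 mm ahead of it and the grasp point (between the pads) lies 45 mm ahead of it (robot.nose_length is the distance from the TCP to the fingertips, in m); z points along the fingers, y is the line along which they close (so a half turn about z gives the same grasp; the last joint's range is limited). The gripper opens to 88 mm and grips with 3 to 60 N. Pads are 18 mm wide; open, the fingers measure 123 mm over their backs; the gripper's body (75 mm by 187 mm) begins 45 mm behind the grasp point.
Start: joints at [-1.172, 0.689, -0.195, 1.565, 0.157, 0.902, -0.215], TCP at [0.223, 0.584, 0.303] pointing down, gripper open.
Joint ranges: [-3.01, 3.01], [-0.46, 2.08], [-1.47, 1.51], [0.13, 2.56], [-1, 4.14], [0.04, 2.09], [-2.66, 2.66]. Speed limits (rad/s): [2.57, 2.57, 3.14, 3.14, 3.14, 3.14, 3.14].

## Interface

Orientations are given as a unit quaternion [x, y, z, w].
In Python, from cell import robot, optics gives the robot as it stands.
- The arm moves only by the shell command python3 -m creep 'ROWS' [FORCE]. ROWS is JSON, a list of rows, each an object of numbers: "x", "y", "z": the shift along the world's x, y, z in units of 500 mm (1.0 is 500 mm); "wx", "wy", "wz": the turn, a rotation vector about the world's x, y, z in units of pi/2 rad (1.0 is pi/2 rad); "hand": the finger opening in mm, from 0 to 88.1. A call has 1 to 10 rows; each row is the pose to reach, as a shift and turn from the pose commanded when the call began; what a row does not reach only later rows make up. A row lasts 1/10 s, in which the tool goes at most 50 mm and 8.59 degrees, less where a joint would pass 70% of its speed; a pose out of reach is approached as far as the arm can. A call with a number of a shift or a turn outside -1 to 1 is refused whole. A call with a gripper value outside its range is refused whole. The fingers move at their own pace and stop on an object; FORCE is the grip in N (left out, the last holds). Time passes only in rows, so rows that repeat a pose let the fingers close. It gives the time, the measured TCP pose, the force, the opening and the grip force at its end, in the units of the state.
- robot.observe(): the state, without advancing time (a new reading comes with each control period).
- optics.snapshot(name): name is "side" or "top" or "wrist"; returns (picture, depth): 384x512x3 uint8, red, green, blue; 384x512 float32, m along the optical axis (not along the pixel's ray), 0 where there is no reading.
- optics.camera_params(name): a dict with "fov_y" (degrees; the focal length in pixels is half the picture's height over the tangent of half this angle, whatever the lens; pixels are square), "cx", "cy" (the principal point, pixels), "rvec" (rotation vector, rad) and "tvec" (3), from world to camera coordinates, as OpenCV has them. Camera axes: x right, y down, z forward; pixel columns grow to the right and rows downward; lengths in m; the calibration is good to about 2 mm. A picture is of the moment at which its call begins: read the wrist's pose just before it. camera_params takes no time and is no camera call; for the wrist camera it gives the pose at the moment of the call.
- robot.hand_in(): hands the job in; it is judged then, once.
The state is a dict: "time_s": time; "q": joint angles; "joint_velocities": joint speeds; "joint_efforts": joint torques, N m; "ee_pos": TCP position; "orientation": TCP orientation; "wrist_force": force on the tool from outside, world axes, zero at the start; "ft_torque": the same for the moment, N m; "opening": finger opening in m; "finger_force": force on a finger pad.
Only numpy, scipy, OpenCV 4.12 (cv2) and the standard library are available. Lean on these libraries where they do the work, as an engineer would, in place of code of your own. Each camera call takes 0.05 s, during which the arm holds its last target. There are 200 camera calls.

## Working session

There is one attempt and no reset: what is moved stays moved. The work goes in short steps, Python scripts to look and compute and a shell command to move; the robot and the scene stay as the last step left them, time stands still between calls to the robot, and variables do not carry over. Pictures are saved under pics/ and viewed, at most 10 in all, crops included, and the job is handed in when it is done.

```bash
ls; mkdir -p pics; cat > h.py <<'E'
import numpy as np, cv2
from cell import robot, optics
def cam(n):
    p=optics.camera_params(n); R=cv2.Rodrigues(np.array(p["rvec"],float))[0]; t=np.array(p["tvec"],float).ravel()
    f=192/np.tan(np.radians(p["fov_y"])/2); return R,t,f,p["cx"],p["cy"]
def cloud(n,d,c=None):
    R,t,f,cx,cy=c or cam(n); v,u=np.mgrid[:384,:512]
    P=np.stack([(u-cx)/f*d,(v-cy)/f*d,d],-1)
    return (P-t)@R
def proj(c,P):
    R,t,f,cx,cy=c; q=R@np.array(P,float)+t; return q[:2]/q[2]*f+[cx,cy]
def ray(c,u,v,z):
    R,t,f,cx,cy=c; o=-R.T@t; d=R.T@np.array([(u-cx)/f,(v-cy)/f,1]); return o+d*(z-o[2])/d[2]
E
python3 - <<'E'
from h import *
np.set_printoptions(precision=4,suppress=True)
ims=[]
for n in("top","side"):
    c=cam(n); a,d=optics.snapshot(n); np.savez(n+".npz",a=a,d=d); cv2.imwrite(f"pics/{n}0.png",a[...,::-1])
    print(n,optics.camera_params(n), -c[0].T@c[1])
print(robot.observe())
E
```

```text
pics
top {'fov_y': 42.361692253265765, 'cx': 262.2570235244123, 'cy': 185.29765941453158, 'rvec': array([ 2.1885, -2.2086,  0.0473]), 'tvec': array([-0.0263,  0.4866,  1.6513])} [ 0.413  -0.0323  1.6711]
side {'fov_y': 53.97041607624708, 'cx': 253.7685928342939, 'cy': 192.8767426899132, 'rvec': array([ 2.1736, -0.5784,  0.2936]), 'tvec': array([-0.4605,  0.2347,  1.0356])} [ 0.0562 -0.8092  0.8256]
{'time_s': 0.1, 'q': array([-1.1722,  0.6899, -0.1945,  1.5662,  0.1573,  0.9025, -0.2151]), 'joint_velocities': array([-0.0011, -0.0015,  0.0013, -0.0012,  0.0003, -0.0008, -0.0007]), 'joint_efforts': array([ -0.0032, -52.8502,  -1.2716, -15.3837,  -0.0526,   0.002 ,
         0.    ]), 'ee_pos': array([0.2228, 0.5835, 0.302 ]), 'orientation': array([ 0.1814,  0.9834, -0.0008, -0.0001]), 'wrist_force': array([-0.8191,  0.5457,  0.4165]), 'ft_torque': array([ 0.0129,  0.0494, -0.0437]), 'finger_force': 0.0, 'opening': 0.08822775660105114}
```

View pics/top0.png

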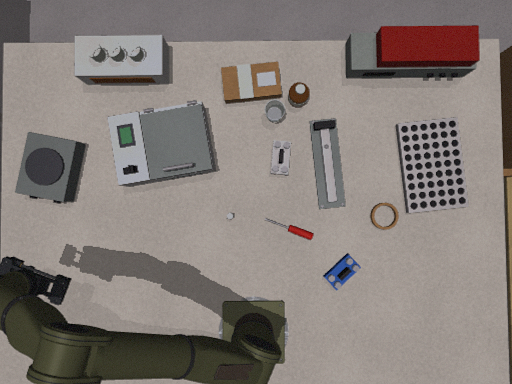

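View pics/side0.png

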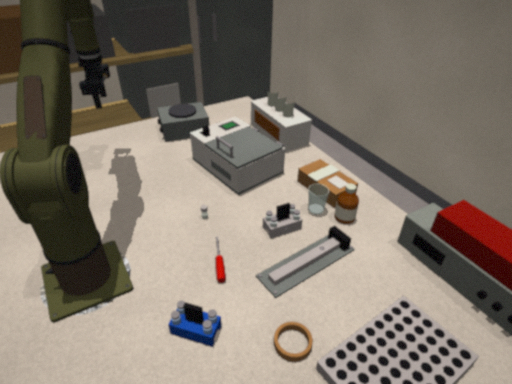

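The top view shows the aluminium carrier at about (281,157). The only other thing like it is the blue decoy at (342,271), so I choose the aluminium one. The rail is at (327,165) with its stop at (324,125). The lid handle is at (178,167) and the slider at (130,170). The beaker (275,112) and bottle (299,94) stand beyond the carrier, with the vial at (230,216) and the screwdriver at (290,229).

```bash
python3 - <<'E'
from h import *
np.set_printoptions(precision=4,suppress=True)
z=np.load("top.npz"); a,d=z["a"],z["d"]; c=cam("top"); P=cloud("top",d,c)
v,u=np.mgrid[:384,:512]
def rect(name,box,lo,hi,extra=True):
    m=(u>=box[0])&(u<box[2])&(v>=box[1])&(v<box[3])&(P[...,2]>lo)&(P[...,2]<hi)&extra
    q=P[m]
    if len(q)<4: print(name,len(q));return
    r=cv2.minAreaRect(q[:,:2].astype(np.float32)); print(name,len(q),"med",np.median(q,0),"mean",q.mean(0),"rect",np.array(r[0]),np.array(r[1]),r[2])
g=a.max(-1)
B=(262,130,300,185)
rect("carr all",B,.03,.2); rect("carr top",B,.03,.05); rect("carr dark",B,.07,.12,g<70); rect("carr handle z>.085",B,.082,.12)
B=(303,112,350,215)
rect("rail plate",B,.005,.2); rect("bar",B,.02,.036); rect("stop",B,.04,.07)
B=(100,95,220,190)
rect("incub",B,.1,.2); rect("handle",(150,155,205,180),.145,.18); rect("slider",(118,155,145,185),.135,.17); rect("slider dark",(118,155,145,185),.11,.17,g<60)
rect("lidtop",(160,100,215,165),.11,.13)
# colour-based
for nm,box in(("carrC",(262,130,300,185)),):
    sub=a[box[1]:box[3],box[0]:box[2]]
rect("beaker",(262,98,289,128),.06,.1);rect("bottle",(286,78,314,110),.1,.14);rect("vial",(222,208,238,222),.03,.06)
for n,bx in(("top",(225,85,360,220)),("top",(100,95,220,190))):
    pass
A=cv2.resize(a[95:220,100:355],None,fx=3,fy=3,interpolation=cv2.INTER_CUBIC); cv2.imwrite("pics/crop1.png",A[...,::-1])
E
```

```text
carr all 582 med [ 0.576  -0.0914  0.0428] mean [ 0.5763 -0.0915  0.0512] rect [ 0.578 -0.092] [0.0579 0.1111] 84.50044250488281
carr top 385 med [ 0.5753 -0.0904  0.0399] mean [ 0.5759 -0.0915  0.0399] rect [ 0.578 -0.092] [0.0579 0.1111] 84.50044250488281
carr dark 48 med [ 0.576  -0.0915  0.0943] mean [ 0.5764 -0.0907  0.094 ] rect [ 0.5769 -0.0912] [0.0107 0.0426] 83.48619842529297
carr handle z>.085 53 med [ 0.5788 -0.0916  0.0939] mean [ 0.5774 -0.0918  0.0945] rect [ 0.5773 -0.092 ] [0.0116 0.0434] 83.5506591796875
rail plate 2176 med [ 0.5608 -0.2467  0.0117] mean [ 0.5603 -0.2471  0.0179] rect [ 0.5606 -0.2462] [0.1552 0.3453] 89.24949645996094
bar 659 med [ 0.5545 -0.2507  0.0276] mean [ 0.5537 -0.2504  0.0278] rect [ 0.5648 -0.2487] [0.2707 0.0681] 5.077498435974121
stop 162 med [ 0.6841 -0.2393  0.0491] mean [ 0.6837 -0.2387  0.0489] rect [ 0.6837 -0.2383] [0.0253 0.071 ] 5.390888214111328
incub 6689 med [0.6178 0.29   0.1222] mean [0.618  0.2897 0.1228] rect [0.622  0.2916] [0.2262 0.3015] 9.436758041381836
handle 119 med [0.538  0.2255 0.1666] mean [0.5389 0.2255 0.1665] rect [0.5388 0.2265] [0.012  0.0892] 9.785263061523438
slider 52 med [0.5342 0.3717 0.1503] mean [0.5347 0.3718 0.1498] rect [0.5351 0.3715] [0.0249 0.0135] 10.837380409240723
slider dark 95 med [0.5334 0.3734 0.1292] mean [0.5321 0.3784 0.1357] rect [0.5195 0.3769] [0.0512 0.0569] 8.890083312988281
lidtop 2737 med [0.6385 0.2138 0.1219] mean [0.64   0.2147 0.1218] rect [0.6516 0.2103] [0.2048 0.1615] 0.305296927690506
beaker 112 med [ 0.7405 -0.074   0.0801] mean [ 0.7332 -0.0734  0.0781] rect [ 0.7271 -0.0725] [0.0644 0.0655] 43.14068603515625
bottle 140 med [ 0.7799 -0.1522  0.1247] mean [ 0.78   -0.1523  0.119 ] rect [ 0.781 -0.152] [0.0403 0.0438] 58.9017333984375
vial 35 med [0.3852 0.076  0.0458] mean [0.3865 0.0765 0.0455] rect [0.3867 0.076 ] [0.0194 0.0165] 88.81175231933594
```

View pics/crop1.png

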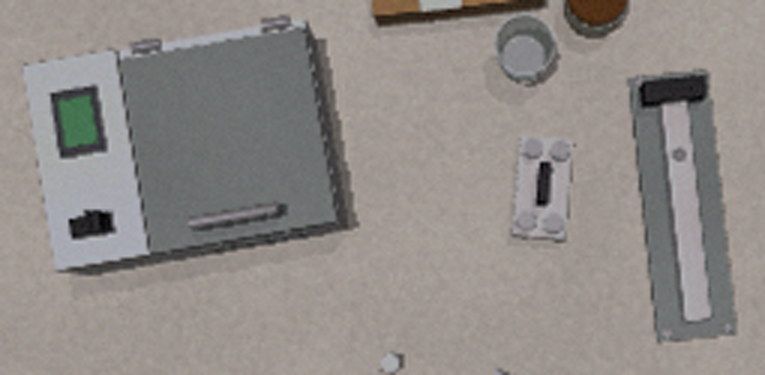

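The close crop confirms the choice: bare aluminium block, four caps and a black plate. Sizes and heights match the description: block 58×111 mm, handle top 0.094, bar top 0.028, stop 0.049 and lid handle bar 0.167. Next I refine the rail and carrier lines.

```bash
python3 - <<'E'
from h import *
np.set_printoptions(precision=4,suppress=True)
z=np.load("top.npz"); a,d=z["a"],z["d"]; c=cam("top"); P=cloud("top",d,c); v,u=np.mgrid[:384,:512]
g=a.max(-1).astype(int)
# rail bar: bright mask, cast onto z=.028
def mask(m,zz,name):
    n,l,s,_=cv2.connectedComponentsWithStats(m.astype(np.uint8)); k=1+np.argmax(s[1:,4]); vv,uu=np.where(l==k)
    q=np.array([ray(c,x,y,zz)[:2] for x,y in zip(uu,vv)],np.float32); r=cv2.minAreaRect(q)
    L=cv2.fitLine(q,cv2.DIST_HUBER,0,.01,.01).ravel()
    print(name,len(q),"rect",np.array(r[0]),np.array(r[1]),r[2],"line ang",np.degrees(np.arctan(L[1]/L[0])),"pt",L[2:],"mean",q.mean(0)); return q
box=lambda b:(u>=b[0])&(u<b[2])&(v>=b[1])&(v<b[3])
print("px bar/plate",a[170,328],a[170,317],a[170,305])
mask(box((306,130,350,212))&(P[...,2]>.02)&(P[...,2]<.036)&(g>150),.028,"bar")
mask(box((306,112,350,215))&(P[...,2]>.04),.05,"stop")
mask(box((306,112,350,132))&(g<60),.05,"stop dark")
mask(box((262,130,300,185))&(P[...,2]>.03)&(P[...,2]<.05),.04,"carr")
mask(box((262,130,300,185))&(P[...,2]>.08),.095,"carr handle")
sub=a[138:155,318:335].max(-1); print(sub)
E
```

```text
px bar/plate [165 160 160] [106 108 109] [163 157 150]
bar 550 rect [ 0.5503 -0.2511] [0.2387 0.0275] 5.388394355773926 line ang 5.3856997 pt [ 0.5481 -0.2514] mean [ 0.5481 -0.2514]
stop 162 rect [ 0.6828 -0.238 ] [0.0256 0.0706] 5.843893051147461 line ang -85.52335 pt [ 0.6835 -0.2386] mean [ 0.6835 -0.2386]
stop dark 179 rect [ 0.6818 -0.2347] [0.0287 0.0722] 7.100695610046387 line ang -82.19488 pt [ 0.682  -0.2345] mean [ 0.682  -0.2345]
carr 385 rect [ 0.5777 -0.092 ] [0.0578 0.1104] 84.38797760009766 line ang -6.284469 pt [ 0.5759 -0.0915] mean [ 0.5759 -0.0915]
carr handle 55 rect [ 0.5773 -0.0918] [0.0119 0.0429] 82.29280090332031 line ang -8.461991 pt [ 0.576  -0.0912] mean [ 0.5773 -0.0917]
[[116 103  79 121 173 169 166 169 166 165 167 158  99 113 110 114 112]
 [108 108  86 106 175 168 166 167 165 167 169 156  92 111 111 113 112]
 [106 107  89 103 178 165 169 170 166 166 170 155 108 110 111 110 110]
 [113 109  87  96 176 168 166 168 170 168 167 162 122 110 108 107 107]
 [109 111  89  94 174 167 171 166 170 169 168 162 135 108 109 107 114]
 [113 109  89  95 174 171 170 170 164 164 168 171 158 106 109 106 111]
 [114 109  89 103 172 170 163 151 125 144 166 169 160 108 108 110 108]
 [111 110 104 100 159 165 128 101 108 108 136 174 159 104 107 114 106]
 [112 112 103  87 135 166 119 112 128 113 119 172 156  88 110 107 107]
 [111 108 103  76 121 166 121 108 116 113 132 177 160  96 108 109 109]
 [108 111 108  84 113 174 167 132 113 133 150 172 156  93 109 109 106]
 [109 113 107  92 102 173 171 174 171 173 170 168 160 107 106 109 106]
 [111 110 107  88  98 178 172 169 167 168 172 168 162 127 105 113 106]
 [110 110 104  88  95 177 172 168 168 167 170 167 162 146 104 107 110]
 [107 109 108  89  97 174 169 169 167 168 167 166 167 158 103 108 105]
 [106 106 108  89  99 171 170 166 168 163 169 173 168 160 104 106 103]
 [110 108 108  89 101 158 170 169 166 169 170 165 166 159 100 108 109]]
```

```bash
python3 -m creep '[{"x":0.08,"y":-0.06},{"x":0.14,"y":-0.14,"wz":0.05},{"x":0.18,"y":-0.23,"wz":0.1},{"x":0.22,"y":-0.32,"wz":0.162},{"x":0.26,"y":-0.41,"wz":0.162},{"x":0.3,"y":-0.5,"wz":0.162},{"x":0.34,"y":-0.59,"wz":0.162},{"x":0.38,"y":-0.68,"wz":0.162},{"x":0.42,"y":-0.77,"wz":0.162},{"x":0.46,"y":-0.86,"wz":0.162}]'
python3 -m creep '[{"x":0.04,"y":-0.09},{"x":0.08,"y":-0.18},{"x":0.12,"y":-0.27},{"x":0.16,"y":-0.35},{"x":0.2,"y":-0.42},{"x":0.24,"y":-0.475},{"x":0.25,"y":-0.49},{"x":0.25,"y":-0.49},{"x":0.25,"y":-0.49}]'
python3 - <<'E'
from h import *
np.set_printoptions(precision=4,suppress=True)
s=robot.observe(); print(s["ee_pos"],s["orientation"],s["q"])
c=cam("wrist"); a,d=optics.snapshot("wrist"); cv2.imwrite("pics/w1.png",a[...,::-1]); P=cloud("wrist",d,c)
for lo,hi in((.03,.05),(.085,.105)):
    q=P[(P[...,2]>lo)&(P[...,2]<hi)&(abs(P[...,0]-.577)<.07)&(abs(P[...,1]+.092)<.06)]
    if len(q): r=cv2.minAreaRect(q[:,:2].astype(np.float32)); print(len(q),r,q.mean(0))
E
```

```text
[0.2228 0.5835 0.302 ] [ 0.1814  0.9834 -0.0008 -0.0001] [-1.1722  0.6899 -0.1945  1.5662  0.1573  0.9025 -0.2151]validation failed for argument at $[0]...
validation failed for argument at $[0]...
```

View pics/w1.png

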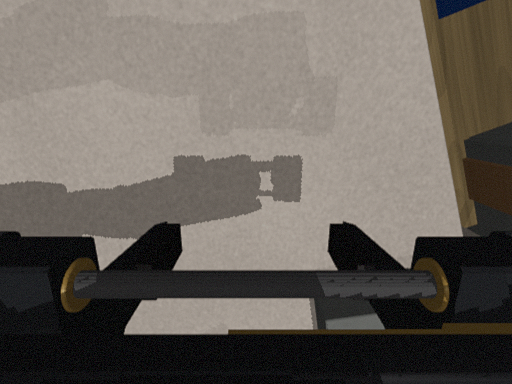

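The wrist view shows only the start position: bench, the arm's shadow, and the fingers at (170,240) and (340,240). The move was refused, so I'll check which row format it takes.

```bash
python3 -m creep '[{"x":0.08,"y":-0.06,"z":0,"wx":0,"wy":0,"wz":0,"hand":88},{"x":0.14,"y":-0.14,"z":0,"wx":0,"wy":0,"wz":0.05,"hand":88},{"x":0.18,"y":-0.23,"z":0,"wx":0,"wy":0,"wz":0.1,"hand":88},{"x":0.22,"y":-0.32,"z":0,"wx":0,"wy":0,"wz":0.162,"hand":88},{"x":0.26,"y":-0.41,"z":0,"wx":0,"wy":0,"wz":0.162,"hand":88},{"x":0.3,"y":-0.5,"z":0,"wx":0,"wy":0,"wz":0.162,"hand":88},{"x":0.34,"y":-0.59,"z":0,"wx":0,"wy":0,"wz":0.162,"hand":88},{"x":0.38,"y":-0.68,"z":0,"wx":0,"wy":0,"wz":0.162,"hand":88},{"x":0.42,"y":-0.77,"z":0,"wx":0,"wy":0,"wz":0.162,"hand":88},{"x":0.46,"y":-0.86,"z":0,"wx":0,"wy":0,"wz":0.162,"hand":88}]'
```

```text
time_s: 1.15
ee_pos: [0.4534, 0.152, 0.3027]
orientation: [0.055, 0.998, 0.0, 0.0]
wrist_force: [0.6, 0.3, -0.6]
opening: 0.088
finger_force: 0.0
```

```bash
python3 -m creep '[{"x":0.04,"y":-0.085,"z":0,"wx":0,"wy":0,"wz":0,"hand":88},{"x":0.085,"y":-0.17,"z":0,"wx":0,"wy":0,"wz":0,"hand":88},{"x":0.13,"y":-0.255,"z":0,"wx":0,"wy":0,"wz":0,"hand":88},{"x":0.17,"y":-0.34,"z":0,"wx":0,"wy":0,"wz":0,"hand":88},{"x":0.21,"y":-0.42,"z":0,"wx":0,"wy":0,"wz":0,"hand":88},{"x":0.25,"y":-0.487,"z":0,"wx":0,"wy":0,"wz":0,"hand":88},{"x":0.25,"y":-0.487,"z":0,"wx":0,"wy":0,"wz":0,"hand":88},{"x":0.25,"y":-0.487,"z":0,"wx":0,"wy":0,"wz":0,"hand":88}]'
cat > look.py <<'E'
from h import *
np.set_printoptions(precision=4,suppress=True)
s=robot.observe(); print(s["ee_pos"],s["orientation"],s["q"])
c=cam("wrist"); a,d=optics.snapshot("wrist"); cv2.imwrite("pics/w2.png",a[...,::-1]); P=cloud("wrist",d,c)
for lo,hi in((.03,.05),(.085,.105)):
    q=P[(P[...,2]>lo)&(P[...,2]<hi)&(abs(P[...,0]-.577)<.07)&(abs(P[...,1]+.092)<.06)]
    if len(q): r=cv2.minAreaRect(q[:,:2].astype(np.float32)); print(len(q),r,q.mean(0))
E
python3 look.py
```

```text
time_s: 1.95
ee_pos: [0.5778, -0.0904, 0.3022]
orientation: [0.056, 0.998, 0.0, -0.0]
wrist_force: [-0.8, 1.2, 0.5]
opening: 0.0882
finger_force: 0.0
[ 0.5778 -0.0904  0.3022] [ 0.0562  0.9984  0.0002 -0.0005] [ 0.2815  0.6492 -0.3517  1.6856  0.2783  0.8574  1.2703]
2241 ((0.5779843926429749, -0.0949607565999031), (0.058117471635341644, 0.110266774892807), 84.68671417236328) [ 0.5716 -0.0938  0.0402]
405 ((0.5771462917327881, -0.09533326327800751), (0.011296752840280533, 0.042744193226099014), 83.62268829345703) [ 0.5759 -0.0948  0.0946]
```

View pics/w2.png

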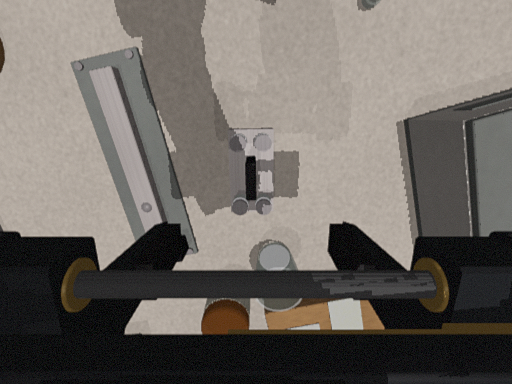

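The wrist view shows the carrier at (251,178), nearly upright between the fingers. Beaker, bottle and rail are clear of the descent. Descend and grip.

```bash
python3 -m creep '[{"x":0,"y":-0.006,"z":-0.08,"wx":0,"wy":0,"wz":0,"hand":88},{"x":0,"y":-0.006,"z":-0.16,"wx":0,"wy":0,"wz":0,"hand":70},{"x":0,"y":-0.006,"z":-0.23,"wx":0,"wy":0,"wz":0,"hand":60},{"x":0,"y":-0.006,"z":-0.29,"wx":0,"wy":0,"wz":0,"hand":60},{"x":0,"y":-0.006,"z":-0.33,"wx":0,"wy":0,"wz":0,"hand":50},{"x":0,"y":-0.006,"z":-0.355,"wx":0,"wy":0,"wz":0,"hand":50},{"x":0,"y":-0.006,"z":-0.37,"wx":0,"wy":0,"wz":0,"hand":50},{"x":0,"y":-0.006,"z":-0.37,"wx":0,"wy":0,"wz":0,"hand":50},{"x":0,"y":-0.006,"z":-0.37,"wx":0,"wy":0,"wz":0,"hand":30},{"x":0,"y":-0.006,"z":-0.37,"wx":0,"wy":0,"wz":0,"hand":20}]' 20
python3 -m creep '[{"x":0,"y":0,"z":0,"wx":0,"wy":0,"wz":0,"hand":6},{"x":0,"y":0,"z":0,"wx":0,"wy":0,"wz":0,"hand":6},{"x":0,"y":0,"z":0,"wx":0,"wy":0,"wz":0,"hand":6},{"x":0,"y":0,"z":0,"wx":0,"wy":0,"wz":0,"hand":6},{"x":0,"y":0,"z":0,"wx":0,"wy":0,"wz":0,"hand":6}]' 30
```

```text
time_s: 3.0
ee_pos: [0.5786, -0.0926, 0.1188]
orientation: [0.055, 0.998, 0.0, 0.001]
wrist_force: [0.4, 0.6, 1.2]
opening: 0.0361
finger_force: 0.0
time_s: 3.5
ee_pos: [0.5778, -0.0933, 0.1178]
orientation: [0.055, 0.998, -0.0, -0.0]
wrist_force: [-1.5, -1.8, 1.0]
opening: 0.0117
finger_force: 29.9
```

```bash
python3 -m creep '[{"x":0,"y":0,"z":0.05,"wx":0,"wy":0,"wz":0,"hand":6},{"x":0,"y":0,"z":0.12,"wx":0,"wy":0,"wz":0,"hand":6},{"x":-0.03,"y":-0.06,"z":0.14,"wx":0,"wy":0,"wz":0.04,"hand":6},{"x":-0.07,"y":-0.13,"z":0.14,"wx":0,"wy":0,"wz":0.08,"hand":6},{"x":-0.11,"y":-0.2,"z":0.14,"wx":0,"wy":0,"wz":0.12,"hand":6},{"x":-0.14,"y":-0.26,"z":0.14,"wx":0,"wy":0,"wz":0.13,"hand":6},{"x":-0.165,"y":-0.31,"z":0.14,"wx":0,"wy":0,"wz":0.13,"hand":6},{"x":-0.168,"y":-0.326,"z":0.14,"wx":0,"wy":0,"wz":0.13,"hand":6},{"x":-0.168,"y":-0.326,"z":0.14,"wx":0,"wy":0,"wz":0.13,"hand":6},{"x":-0.168,"y":-0.326,"z":0.14,"wx":0,"wy":0,"wz":0.13,"hand":6}]'
cat > look2.py <<'E'
from h import *
import sys
np.set_printoptions(precision=4,suppress=True)
s=robot.observe(); p=s["ee_pos"]; o=s["orientation"]; print(p,o,"yaw y-axis",np.degrees(np.arctan2(2*o[1]**2-1,2*o[0]*o[1]))-90)
zb=p[2]-.1178; print("bottom z",zb)
e=np.array([np.cos(np.radians(5.39)),np.sin(np.radians(5.39))]); n=np.array([-e[1],e[0]])
for nm in("wrist","top"):
    c=cam(nm); a,d=optics.snapshot(nm); P=cloud(nm,d,c); g=a.max(-1)
    np.savez(nm+"2.npz",a=a,d=d); cv2.imwrite(f"pics/{nm}_3.png",a[...,::-1])
    near=np.hypot(P[...,0]-p[0],P[...,1]-p[1])<.075
    for lo,hi in((zb+.032,zb+.048),(zb+.085,zb+.105)):
        q=P[near&(P[...,2]>lo)&(P[...,2]<hi)]
        if len(q)>20: r=cv2.minAreaRect(q[:,:2].astype(np.float32)); print(nm,"carr",len(q),r,q.mean(0))
    m=(P[...,2]>.018)&(P[...,2]<.036)&(g>100)&(abs((P[...,:2]-[.5585,-.2503])@n)<.03)&(abs((P[...,:2]-[.5585,-.2503])@e)<.105)
    q=P[m]
    if len(q)>20:
        L=cv2.fitLine(q[:,:2].astype(np.float32),cv2.DIST_HUBER,0,.01,.01).ravel(); r=cv2.minAreaRect(q[:,:2].astype(np.float32))
        print(nm,"bar",len(q),"ang",np.degrees(np.arctan(L[1]/L[0])),L[2:],"rect",r,"z",q[:,2].mean())
E
python3 look2.py
```

```text
time_s: 4.5
ee_pos: [0.4949, -0.2538, 0.1876]
orientation: [-0.048, 0.999, 0.001, 0.001]
wrist_force: [0.3, -0.4, -4.1]
opening: 0.0119
finger_force: 30.0
[ 0.4949 -0.2538  0.1876] [-0.0478  0.9989  0.001   0.0005] yaw y-axis 5.4845399780815
bottom z 0.06979483876604715
wrist carr 4540 ((0.4704782962799072, -0.2560265064239502), (0.06103234365582466, 0.05831344798207283), 5.63401460647583) [ 0.4662 -0.2565  0.11  ]
wrist carr 2934 ((0.4926990270614624, -0.2517455220222473), (0.040364231914281845, 0.03896796330809593), 41.55203628540039) [ 0.4878 -0.2543  0.1644]
wrist bar 273 ang -78.95238 [ 0.644 -0.244] rect ((0.6439312696456909, -0.2447429746389389), (0.016511816531419754, 0.02906561642885208), 2.8297266960144043) z 0.028053510573476166
top carr 89 ((0.49408161640167236, -0.23794090747833252), (0.11014525592327118, 0.039488986134529114), 9.367257118225098) [ 0.4819 -0.2368  0.1099]
top bar 287 ang 5.266686 [ 0.611  -0.2443] rect ((0.6099594831466675, -0.24543577432632446), (0.1064552292227745, 0.031211353838443756), 5.560157775878906) z 0.027404156129894136
```

View pics/wrist_3.png

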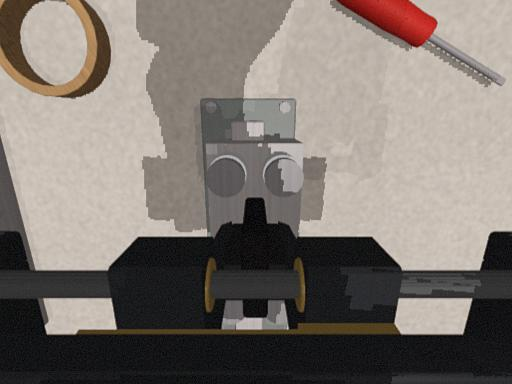

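The wrist view shows the block (205–302, 140–235) above the rail's open end. The bar end shows at (232–264, 122–138) and the plate at 201–297. I'll measure the sideways offset of bar and plate from the carrier in this same view.

```bash
python3 -m creep '[{"x":0,"y":0,"z":0,"wx":0,"wy":0,"wz":0,"hand":6},{"x":0,"y":0,"z":0,"wx":0,"wy":0,"wz":0,"hand":6}]'
python3 look2.py
python3 - <<'E'
from h import *
np.set_printoptions(precision=4,suppress=True)
s=robot.observe(); c=cam("wrist"); z=np.load("wrist2.npz"); a,d=z["a"],z["d"]; P=cloud("wrist",d,c)
e=np.array([np.cos(np.radians(5.39)),np.sin(np.radians(5.39))]); n=np.array([-e[1],e[0]]); O=np.array([.5585,-.2503])
lat=(P[...,:2]-O)@n; lon=(P[...,:2]-O)@e
print("tcp lat,lon",(s["ee_pos"][:2]-O)@n,(s["ee_pos"][:2]-O)@e)
for r in range(100,240,6):
    row=P[r,:,2]; out=[]
    for lo,hi in((.004,.014),(.02,.036),(.1,.12)):
        k=np.where((row>lo)&(row<hi)&(abs(lat[r])<.06)&(lon[r]<0))[0]
        if len(k)>5: l=lat[r,k]; out.append((lo,len(k),k.min(),k.max(),round(float(l.min()),4),round(float(l.max()),4),round(float(np.median(lon[r,k])),3)))
    print(r,out)
E
```

```text
time_s: 4.8
ee_pos: [0.4944, -0.2546, 0.1878]
orientation: [-0.048, 0.999, 0.0, 0.0]
wrist_force: [-0.3, -0.1, -3.7]
opening: 0.0118
finger_force: 30.0
[ 0.4944 -0.2546  0.1878] [-0.0478  0.9989  0.0002  0.0001] yaw y-axis 5.478178461164916
bottom z 0.06996585328851938
wrist carr 4534 ((0.4700557589530945, -0.25701645016670227), (0.06127704679965973, 0.05820280313491821), 5.476174831390381) [ 0.4657 -0.2574  0.1102]
wrist carr 2944 ((0.49258944392204285, -0.25649964809417725), (0.039008643478155136, 0.03999650105834007), 58.1047248840332) [ 0.4873 -0.2551  0.1645]
wrist bar 277 ang -80.65304 [ 0.6434 -0.2442] rect ((0.6431914567947388, -0.24492859840393066), (0.01573018915951252, 0.028790278360247612), 4.754705429077148) z 0.02803928606867101
top carr 86 ((0.49322089552879333, -0.24152201414108276), (0.10926006734371185, 0.03870445117354393), 5.798311710357666) [ 0.481 -0.238  0.11 ]
top bar 293 ang 5.2364054 [ 0.6095 -0.2449] rect ((0.6091761589050293, -0.245282843708992), (0.1072196364402771, 0.031212296336889267), 6.084539413452148) z 0.0276757806682175
tcp lat,lon 0.0012627000406
[... 1173 characters left out ...]
, np.int64(246), np.int64(263), -0.004, 0.0065, -0.098)]
184 [(0.1, 21, np.int64(244), np.int64(265), -0.0052, 0.0078, -0.094)]
190 [(0.1, 33, np.int64(208), np.int64(300), -0.0277, 0.0295, -0.09)]
196 [(0.1, 73, np.int64(208), np.int64(300), -0.0278, 0.0298, -0.086)]
202 [(0.1, 75, np.int64(209), np.int64(300), -0.0274, 0.0301, -0.083)]
208 [(0.1, 71, np.int64(209), np.int64(300), -0.0276, 0.0302, -0.079)]
214 [(0.1, 69, np.int64(209), np.int64(299), -0.0279, 0.0296, -0.074)]
220 [(0.1, 65, np.int64(210), np.int64(299), -0.0271, 0.0298, -0.07)]
226 [(0.1, 20, np.int64(210), np.int64(299), -0.0273, 0.0302, -0.066)]
232 [(0.1, 13, np.int64(210), np.int64(298), -0.0278, 0.0295, -0.062)]
238 []
```

```bash
python3 -m creep '[{"x":0,"y":-0.009,"z":-0.03,"wx":0,"wy":0,"wz":0,"hand":6},{"x":0,"y":-0.009,"z":-0.06,"wx":0,"wy":0,"wz":0,"hand":6},{"x":0,"y":-0.009,"z":-0.068,"wx":0,"wy":0,"wz":0,"hand":6},{"x":0,"y":-0.009,"z":-0.068,"wx":0,"wy":0,"wz":0,"hand":6},{"x":0,"y":-0.009,"z":-0.068,"wx":0,"wy":0,"wz":0,"hand":6}]'
cat > lat.py <<'E'
from h import *
np.set_printoptions(precision=4,suppress=True)
s=robot.observe(); zb=s["ee_pos"][2]-.1178
e=np.array([np.cos(np.radians(5.39)),np.sin(np.radians(5.39))]); n=np.array([-e[1],e[0]]); O=np.array([.5585,-.2503])
print("tcp lat,lon",(s["ee_pos"][:2]-O)@n,(s["ee_pos"][:2]-O)@e,"zb",zb)
for nm in("wrist","top","side"):
    c=cam(nm); a,d=optics.snapshot(nm); P=cloud(nm,d,c); cv2.imwrite(f"pics/{nm}_l.png",a[...,::-1]); np.savez(nm+"_l.npz",a=a,d=d)
    lat=(P[...,:2]-O)@n; lon=(P[...,:2]-O)@e; Z=P[...,2]; lc=(s["ee_pos"][:2]-O)@e
    for k,lo,hi,l0,l1,w in(("carr",zb+.034,zb+.045,lc-.054,lc+.054,.045),("plate",.004,.014,-.149,-.125,.06),("bar",.02,.034,-.129,lc-.055,.03),("bar far",.02,.034,lc+.06,.1,.03)):
        m=(Z>lo)&(Z<hi)&(lon>l0)&(lon<l1)&(abs(lat)<w)
        if m.sum()>20:
            l=lat[m]; print(nm,k,m.sum(),np.percentile(l,[1,99]),"mid %.4f"%np.percentile(l,[1,99]).mean(),"lon",np.percentile(lon[m],[1,99]),"z",np.median(Z[m]))
E
python3 lat.py
```

```text
time_s: 5.4
ee_pos: [0.4942, -0.2601, 0.1537]
orientation: [-0.047, 0.999, 0.0, 0.0]
wrist_force: [-0.1, 0.6, -3.9]
opening: 0.0116
finger_force: 30.0
tcp lat,lon -0.00372628380042262 -0.06498258880859865 zb 0.035935564985494176
wrist carr 4167 [-0.0324  0.0248] mid -0.0038 lon [-0.1186 -0.0626] z 0.07607824907833209
wrist plate 3145 [-0.0474  0.0403] mid -0.0036 lon [-0.1489 -0.1252] z 0.008045657583774218
wrist bar 465 [-0.0178  0.0113] mid -0.0033 lon [-0.1284 -0.1202] z 0.027953679785484912
wrist bar far 327 [-0.0173  0.0111] mid -0.0031 lon [0.0465 0.0592] z 0.028443541369449595
top carr 71 [-0.0102  0.029 ] mid 0.0094 lon [-0.1187 -0.0111] z 0.07597704846247537
top plate 138 [-0.044   0.0595] mid 0.0078 lon [-0.1487 -0.1257] z 0.00855885203523387
top bar 24 [-0.0137  0.0139] mid 0.0001 lon [-0.1289 -0.1201] z 0.026313482079863046
top bar far 259 [-0.0147  0.0152] mid 0.0003 lon [-0.0041  0.0991] z 0.027524594544715536
side carr 299 [-0.0332  0.025 ] mid -0.0041 lon [-0.1189 -0.0316] z 0.07693150132833557
side plate 246 [-0.0483  0.0407] mid -0.0038 lon [-0.1487 -0.1257] z 0.008556781156316567
side bar 41 [-0.0182  0.0107] mid -0.0038 lon [-0.1289 -0.1204] z 0.028429367712383267
side bar far 133 [-0.019   0.0023] mid -0.0083 lon [0.0115 0.0997] z 0.027861486378496145
```

All three views agree that the carrier is centred on the bar within 0.5 mm, and wrist and side put the rail at −3.6 mm in my frame. Lower it.

```bash
python3 -m creep '[{"x":0,"y":0,"z":-0.016,"wx":0,"wy":0,"wz":0,"hand":6},{"x":0,"y":0,"z":-0.03,"wx":0,"wy":0,"wz":0,"hand":6},{"x":0,"y":0,"z":-0.042,"wx":0,"wy":0,"wz":0,"hand":6},{"x":0,"y":0,"z":-0.05,"wx":0,"wy":0,"wz":0,"hand":6},{"x":0,"y":0,"z":-0.052,"wx":0,"wy":0,"wz":0,"hand":6},{"x":0,"y":0,"z":-0.052,"wx":0,"wy":0,"wz":0,"hand":6},{"x":0,"y":0,"z":-0.052,"wx":0,"wy":0,"wz":0,"hand":6},{"x":0,"y":0,"z":-0.052,"wx":0,"wy":0,"wz":0,"hand":6}]'; python3 lat.py | grep -v far
```

```text
time_s: 6.35
ee_pos: [0.4937, -0.2601, 0.1277]
orientation: [-0.047, 0.999, 0.0, -0.0]
wrist_force: [-1.4, 1.4, -2.2]
opening: 0.0117
finger_force: 30.0
tcp lat,lon -0.0036222722131611 -0.06543402023289345 zb 0.009859143861285904
wrist carr 4160 [-0.0322  0.0251] mid -0.0036 lon [-0.1192 -0.0633] z 0.05009926488346177
wrist plate 3903 [-0.0474  0.0401] mid -0.0036 lon [-0.1487 -0.1256] z 0.008124353662775623
wrist bar 625 [-0.018   0.0227] mid 0.0024 lon [-0.1286 -0.1204] z 0.027965069209513135
top carr 63 [-0.0104  0.0289] mid 0.0093 lon [-0.1192 -0.0115] z 0.04857409205387268
top plate 139 [-0.0424  0.052 ] mid 0.0048 lon [-0.1486 -0.1261] z 0.008462621968050314
top bar 22 [-0.0131  0.0139] mid 0.0004 lon [-0.1289 -0.1208] z 0.027810993222079396
side carr 282 [-0.0329  0.0248] mid -0.0041 lon [-0.1192 -0.0339] z 0.05031772763045137
side plate 250 [-0.0483  0.0398] mid -0.0042 lon [-0.1488 -0.1254] z 0.008413569912973633
side bar 38 [-0.0251  0.0124] mid -0.0064 lon [-0.1284 -0.1205] z 0.027952535930826014
```

```bash
python3 -m creep '[{"x":0.02,"y":0.002,"z":0,"wx":0,"wy":0,"wz":0,"hand":6},{"x":0.045,"y":0.0043,"z":0,"wx":0,"wy":0,"wz":0,"hand":6},{"x":0.07,"y":0.0066,"z":0,"wx":0,"wy":0,"wz":0,"hand":6},{"x":0.095,"y":0.009,"z":0,"wx":0,"wy":0,"wz":0,"hand":6},{"x":0.12,"y":0.0113,"z":0,"wx":0,"wy":0,"wz":0,"hand":6},{"x":0.145,"y":0.0137,"z":0,"wx":0,"wy":0,"wz":0,"hand":6},{"x":0.165,"y":0.0156,"z":0,"wx":0,"wy":0,"wz":0,"hand":6},{"x":0.185,"y":0.0175,"z":0,"wx":0,"wy":0,"wz":0,"hand":6},{"x":0.2,"y":0.0189,"z":0,"wx":0,"wy":0,"wz":0,"hand":6}]'
python3 -m creep '[{"x":0.012,"y":0.0012,"z":0,"wx":0,"wy":0,"wz":0,"hand":6},{"x":0.022,"y":0.0021,"z":0,"wx":0,"wy":0,"wz":0,"hand":6},{"x":0.03,"y":0.0028,"z":0,"wx":0,"wy":0,"wz":0,"hand":6},{"x":0.036,"y":0.0034,"z":0,"wx":0,"wy":0,"wz":0,"hand":6},{"x":0.036,"y":0.0034,"z":0,"wx":0,"wy":0,"wz":0,"hand":6},{"x":0.036,"y":0.0034,"z":0,"wx":0,"wy":0,"wz":0,"hand":6}]'
cat > gap.py <<'E'
from h import *
np.set_printoptions(precision=4,suppress=True)
s=robot.observe()
e=np.array([np.cos(np.radians(5.39)),np.sin(np.radians(5.39))]); n=np.array([-e[1],e[0]]); O=np.array([.5585,-.2503])
print("tcp lat,lon",(s["ee_pos"][:2]-O)@n,(s["ee_pos"][:2]-O)@e)
for nm in("top","side","wrist"):
    c=cam(nm); a,d=optics.snapshot(nm); P=cloud(nm,d,c); cv2.imwrite(f"pics/{nm}_g.png",a[...,::-1])
    lat=(P[...,:2]-O)@n; lon=(P[...,:2]-O)@e; Z=P[...,2]; g=a.max(-1)
    for k,m in(("carrtop",(Z>.045)&(Z<.0535)&(lon>-.02)&(lon<.1115)&(abs(lat)<.04)&(g>75)),("stop",(Z>.046)&(Z<.0535)&(lon>.09)&(lon<.15)&(abs(lat)<.045)&(g<75)),("cap",(Z>.07)&(Z<.085)&(lon>-.02)&(lon<.13)&(abs(lat)<.04)),("plate",(Z>.004)&(Z<.014)&(abs(lat)<.055)&(abs(lon)<.16))):
        if m.sum()>10: print(nm,k,m.sum(),"lon",np.percentile(lon[m],[1,5,95,99]),"lat",np.percentile(lat[m],[1,99]))
E
python3 gap.py
```

```text
time_s: 7.4
ee_pos: [0.5947, -0.2506, 0.1277]
orientation: [-0.047, 0.999, 0.0, -0.0]
wrist_force: [-3.1, -0.5, 0.9]
opening: 0.0118
finger_force: 30.0
time_s: 8.0
ee_pos: [0.6129, -0.2487, 0.1279]
orientation: [-0.047, 0.999, 0.0, 0.001]
wrist_force: [1.6, -0.4, -2.8]
opening: 0.0121
finger_force: 30.0
tcp lat,lon -0.003519630900854356 0.05434509657272862
top carrtop 64 lon [-0.      0.0005  0.1087  0.1096] lat [-0.0234  0.0288]
top stop 59 lon [0.1143 0.1149 0.1366 0.1379] lat [-0.0015  0.0348]
top cap 56 lon [0.0061 0.0065 0.1012 0.1041] lat [-0.0195  0.0243]
top plate 681 lon [-0.148  -0.1401  0.1371  0.1498] lat [-0.0377  0.0534]
side carrtop 248 lon [-0.001   0.0003  0.0862  0.0932] lat [-0.0327  0.0245]
side cap 133 lon [0.0052 0.0059 0.0617 0.0955] lat [-0.0274  0.0193]
side plate 1227 lon [-0.1483 -0.1445  0.1076  0.1403] lat [-0.0491  0.0409]
wrist carrtop 4345 lon [-0.0005  0.0002  0.0503  0.0569] lat [-0.0322  0.0252]
wrist stop 478 lon [0.1238 0.1249 0.1335 0.134 ] lat [-0.0267  0.0201]
wrist cap 4117 lon [0.0047 0.0063 0.1    0.1031] lat [-0.027  0.02 ]
wrist plate 13100 lon [-0.0879 -0.0844  0.0501  0.0734] lat [-0.0477  0.0408]
```

The carrier spans 0 to 110 mm along the rail with the stop face at 114 mm, so it is at its seat. Let go and retreat upward.

```bash
python3 -m creep '[{"x":0,"y":0,"z":0,"wx":0,"wy":0,"wz":0,"hand":20},{"x":0,"y":0,"z":0,"wx":0,"wy":0,"wz":0,"hand":40},{"x":0,"y":0,"z":0,"wx":0,"wy":0,"wz":0,"hand":50},{"x":0,"y":0,"z":0,"wx":0,"wy":0,"wz":0,"hand":50},{"x":0,"y":0,"z":0,"wx":0,"wy":0,"wz":0,"hand":50},{"x":0,"y":0,"z":0.04,"wx":0,"wy":0,"wz":0,"hand":50},{"x":0,"y":0,"z":0.1,"wx":0,"wy":0,"wz":0,"hand":50},{"x":0,"y":0,"z":0.18,"wx":0,"wy":0,"wz":0,"hand":50},{"x":-0.04,"y":0,"z":0.26,"wx":0,"wy":0,"wz":0,"hand":50},{"x":-0.08,"y":0,"z":0.3,"wx":0,"wy":0,"wz":0,"hand":50}]'
python3 gap.py; python3 -c "
from h import *
print(robot.observe()['q'])"
```

```text
time_s: 9.15
ee_pos: [0.5731, -0.2488, 0.2812]
orientation: [-0.047, 0.999, -0.001, 0.003]
wrist_force: [0.1, -0.2, -0.0]
opening: 0.0501
finger_force: 0.0
tcp lat,lon 0.0001261069896438741 0.014689309462484878
top carrtop 69 lon [-0.0003  0.0017  0.1089  0.1097] lat [-0.024   0.0289]
top stop 102 lon [0.1138 0.1148 0.1369 0.1379] lat [-0.0346  0.0333]
top cap 53 lon [0.06   0.0851 0.1038 0.1047] lat [-0.0186  0.0227]
top plate 790 lon [-0.1541 -0.1448  0.1418  0.1505] lat [-0.0454  0.0513]
side carrtop 286 lon [-0.0003  0.001   0.0966  0.1067] lat [-0.0327  0.0255]
side stop 54 lon [0.1153 0.1164 0.1319 0.1324] lat [-0.0373  0.0192]
side cap 175 lon [0.005  0.0064 0.1004 0.1032] lat [-0.0283  0.0201]
side plate 1227 lon [-0.1484 -0.1447  0.1097  0.1419] lat [-0.0484  0.0412]
wrist carrtop 2176 lon [-0.0002  0.0013  0.088   0.1074] lat [-0.0321  0.0252]
wrist stop 711 lon [0.1138 0.1147 0.1356 0.1362] lat [-0.0366  0.0307]
wrist cap 1045 lon [0.0048 0.0061 0.1004 0.1031] lat [-0.0272  0.0204]
wrist plate 7638 lon [-0.1476 -0.1431  0.0978  0.1316] lat [-0.0477  0.041 ]
[ 0.58125665  0.73948288 -0.44605529  1.58811633  0.3817839   0.8992261
  1.66135702]
```

The carrier is docked: it spans 0 to 110 mm with the stop at 113.8, let go, in all three views. Now to the lid handle, turning so the fingers close across the bar.

```bash
python3 -m creep '[{"x":0,"y":0.06,"z":0.04,"wx":0,"wy":0,"wz":0.09,"hand":60},{"x":0,"y":0.13,"z":0.04,"wx":0,"wy":0,"wz":0.18,"hand":60},{"x":-0.01,"y":0.2,"z":0.04,"wx":0,"wy":0,"wz":0.27,"hand":60},{"x":-0.02,"y":0.27,"z":0.04,"wx":0,"wy":0,"wz":0.36,"hand":60},{"x":-0.03,"y":0.34,"z":0.04,"wx":0,"wy":0,"wz":0.45,"hand":60},{"x":-0.04,"y":0.41,"z":0.04,"wx":0,"wy":0,"wz":0.54,"hand":60},{"x":-0.05,"y":0.48,"z":0.04,"wx":0,"wy":0,"wz":0.63,"hand":60},{"x":-0.06,"y":0.55,"z":0.04,"wx":0,"wy":0,"wz":0.72,"hand":60},{"x":-0.07,"y":0.62,"z":0.04,"wx":0,"wy":0,"wz":0.81,"hand":60},{"x":-0.07,"y":0.69,"z":0.04,"wx":0,"wy":0,"wz":0.9,"hand":60}]'
python3 -m creep '[{"x":0,"y":0.06,"z":0,"wx":0,"wy":0,"wz":0.08,"hand":60},{"x":0,"y":0.12,"z":0,"wx":0,"wy":0,"wz":0.148,"hand":60},{"x":0,"y":0.18,"z":0,"wx":0,"wy":0,"wz":0.148,"hand":60},{"x":0,"y":0.23,"z":0,"wx":0,"wy":0,"wz":0.148,"hand":60},{"x":0,"y":0.255,"z":0,"wx":0,"wy":0,"wz":0.148,"hand":60},{"x":0,"y":0.255,"z":0,"wx":0,"wy":0,"wz":0.148,"hand":60},{"x":0,"y":0.255,"z":0,"wx":0,"wy":0,"wz":0.148,"hand":60}]'
cat > lid.py <<'E'
from h import *
np.set_printoptions(precision=4,suppress=True)
s=robot.observe(); o=s["orientation"]; print(s["ee_pos"],o,"q",s["q"],"yaw",np.degrees(np.arctan2(2*o[1]**2-1,2*o[0]*o[1])))
for nm in("wrist","top","side"):
    c=cam(nm); a,d=optics.snapshot(nm); P=cloud(nm,d,c); cv2.imwrite(f"pics/{nm}_h.png",a[...,::-1]); X,Y,Z=P[...,0],P[...,1],P[...,2]
    for k,m in(("handle",(Z>.15)&(Z<.18)&(abs(X-.539)<.04)&(abs(Y-.222)<.07)),("slider",(Z>.14)&(Z<.158)&(abs(X-.535)<.035)&(abs(Y-.37)<.035))):
        if m.sum()>15: r=cv2.minAreaRect(P[m][:,:2].astype(np.float32)); print(nm,k,m.sum(),np.array(r[0]),np.array(r[1]),r[2],"z",np.percentile(Z[m],[50,98]))
E
python3 lid.py
```

```text
time_s: 10.3
ee_pos: [0.5364, 0.0977, 0.2963]
orientation: [-0.687, 0.727, 0.001, -0.001]
wrist_force: [-0.3, -0.1, 0.5]
opening: 0.0598
finger_force: 0.0
time_s: 11.0
ee_pos: [0.5372, 0.2224, 0.2969]
orientation: [0.764, -0.645, 0.0, 0.001]
wrist_force: [0.2, -0.2, -0.6]
opening: 0.0597
finger_force: 0.0
[0.5372 0.2224 0.2969] [ 0.7641 -0.6451  0.0001  0.001 ] q [-0.0004  0.7583 -0.8584  1.6871  0.661   1.0134  2.2192] yaw -170.3465635561097
wrist handle 1453 [0.5391 0.2238] [0.0117 0.0902] 9.94363021850586 z [0.167  0.1689]
wrist slider 252 [0.5348 0.3651] [0.0102 0.0252] 87.03730773925781 z [0.1477 0.1523]
top slider 29 [0.534  0.3724] [0.0225 0.0132] 18.578128814697266 z [0.152 0.157]
side handle 79 [0.5397 0.2217] [0.0136 0.0884] 9.349318504333496 z [0.166  0.1699]
side slider 39 [0.5357 0.3711] [0.0233 0.0186] 29.160823822021484 z [0.1491 0.1575]
```

```bash
python3 -m creep '[{"x":0.004,"y":0,"z":-0.06,"wx":0,"wy":0,"wz":0,"hand":60},{"x":0.004,"y":0,"z":-0.12,"wx":0,"wy":0,"wz":0,"hand":50},{"x":0.004,"y":0,"z":-0.16,"wx":0,"wy":0,"wz":0,"hand":40},{"x":0.004,"y":0,"z":-0.18,"wx":0,"wy":0,"wz":0,"hand":40},{"x":0.004,"y":0,"z":-0.18,"wx":0,"wy":0,"wz":0,"hand":30},{"x":0.004,"y":0,"z":-0.18,"wx":0,"wy":0,"wz":0,"hand":6},{"x":0.004,"y":0,"z":-0.18,"wx":0,"wy":0,"wz":0,"hand":6},{"x":0.004,"y":0,"z":-0.18,"wx":0,"wy":0,"wz":0,"hand":6},{"x":0.004,"y":0,"z":-0.18,"wx":0,"wy":0,"wz":0,"hand":6}]' 40
python3 -m creep '[{"x":0,"y":0,"z":0.004,"wx":0,"wy":0,"wz":0,"hand":6},{"x":0,"y":0,"z":0.008,"wx":0,"wy":0,"wz":0,"hand":6},{"x":0,"y":0,"z":0.012,"wx":0,"wy":0,"wz":0,"hand":6},{"x":0,"y":0,"z":0.012,"wx":0,"wy":0,"wz":0,"hand":6}]' 40
python3 -m creep '[{"x":0,"y":0,"z":0.004,"wx":0,"wy":0,"wz":0,"hand":6},{"x":0,"y":0,"z":0.004,"wx":0,"wy":0,"wz":0,"hand":6},{"x":0,"y":0,"z":0.004,"wx":0,"wy":0,"wz":0,"hand":6}]' 40
```

```text
time_s: 12.05
ee_pos: [0.5395, 0.2239, 0.2088]
orientation: [0.764, -0.645, 0.0, -0.001]
wrist_force: [-0.2, 0.5, 2.7]
opening: 0.0103
finger_force: 39.9
time_s: 12.45
ee_pos: [0.5408, 0.224, 0.214]
orientation: [0.764, -0.645, 0.001, -0.002]
wrist_force: [5.8, 1.9, -6.4]
opening: 0.0101
finger_force: 40.1
time_s: 12.75
ee_pos: [0.5413, 0.2241, 0.216]
orientation: [0.764, -0.645, 0.001, -0.002]
wrist_force: [6.7, 2.1, -5.3]
opening: 0.0104
finger_force: 40.1
```

```bash
python3 -m creep '[{"x":0,"y":0,"z":0.004,"wx":0,"wy":0,"wz":0,"hand":6},{"x":0,"y":0,"z":0.008,"wx":0,"wy":0,"wz":0,"hand":6},{"x":0,"y":0,"z":0.008,"wx":0,"wy":0,"wz":0,"hand":6},{"x":0,"y":0,"z":0.008,"wx":0,"wy":0,"wz":0,"hand":6}]' 40
cat > ang.py <<'E'
from h import *
s=robot.observe(); print(s["ee_pos"],s["wrist_force"])
for nm in("top","side"):
    c=cam(nm); a,d=optics.snapshot(nm); P=cloud(nm,d,c); cv2.imwrite(f"pics/{nm}_a.png",a[...,::-1])
    e=np.array([np.cos(.172),np.sin(.172)]); n=np.array([-e[1],e[0]]); H=np.array([.5392,.2228])
    lon=(P[...,:2]-H)@e; lat=(P[...,:2]-H)@n
    m=(lon>.03)&(lon<.16)&(abs(lat)<.085)&(P[...,2]>.112)&(P[...,2]<.16)
    if m.sum()>50:
        f=np.polyfit(lon[m],P[...,2][m],1); r=P[...,2][m]-np.polyval(f,lon[m]); k=abs(r)<.006; f=np.polyfit(lon[m][k],P[...,2][m][k],1); print(nm,m.sum(),"lid angle",-f[0],"z@hinge",np.polyval(f,.19))
E
python3 ang.py
```

```text
time_s: 13.15
ee_pos: [0.5425, 0.2243, 0.2201]
orientation: [0.764, -0.645, 0.001, -0.003]
wrist_force: [11.5, 3.5, -8.0]
opening: 0.0106
finger_force: 40.2
[0.54251378 0.22426713 0.22008607] [11.54933643  3.54089337 -8.04446808]
top 1204 lid angle 0.05788220661367924 z@hinge 0.12243809826937116
side 697 lid angle 0.06012741079137238 z@hinge 0.12260019486861727
```

The lid is already at 0.058 rad in both views, more than twice the 0.025 a caught bolt would allow, and the pull stays light. So the lid is free and the slider can stay untouched. Next, work out the arc in move units.

```bash
python3 - <<'E'
import numpy as np
for f in np.arange(.1,.96,.05):
    X=.19*(1-np.cos(f))+.052*np.sin(f); Z=.19*np.sin(f)+.052*(np.cos(f)-1)-.0115
    print(round(f,2),"x %.3f y %.3f z %.3f"%(X*np.cos(.172)/.5,X*np.sin(.172)/.5,Z/.5))
E
```

```text
0.1 x 0.012 y 0.002 z 0.014
0.15 x 0.020 y 0.003 z 0.033
0.2 x 0.028 y 0.005 z 0.050
0.25 x 0.037 y 0.006 z 0.068
0.3 x 0.047 y 0.008 z 0.085
0.35 x 0.058 y 0.010 z 0.101
0.4 x 0.069 y 0.012 z 0.117
0.45 x 0.082 y 0.014 z 0.132
0.5 x 0.095 y 0.016 z 0.146
0.55 x 0.109 y 0.019 z 0.160
0.6 x 0.123 y 0.021 z 0.173
0.65 x 0.138 y 0.024 z 0.186
0.7 x 0.154 y 0.027 z 0.197
0.75 x 0.170 y 0.030 z 0.208
0.8 x 0.187 y 0.032 z 0.218
0.85 x 0.204 y 0.035 z 0.227
0.9 x 0.222 y 0.039 z 0.235
0.95 x 0.240 y 0.042 z 0.243
```

```bash
python3 -m creep '[{"x":0.012,"y":0.002,"z":0.014,"wx":0,"wy":0,"wz":0,"hand":6},{"x":0.02,"y":0.003,"z":0.033,"wx":0,"wy":0,"wz":0,"hand":6},{"x":0.028,"y":0.005,"z":0.05,"wx":0,"wy":0,"wz":0,"hand":6},{"x":0.037,"y":0.006,"z":0.068,"wx":0,"wy":0,"wz":0,"hand":6},{"x":0.047,"y":0.008,"z":0.085,"wx":0,"wy":0,"wz":0,"hand":6},{"x":0.058,"y":0.01,"z":0.101,"wx":0,"wy":0,"wz":0,"hand":6},{"x":0.069,"y":0.012,"z":0.117,"wx":0,"wy":0,"wz":0,"hand":6},{"x":0.082,"y":0.014,"z":0.132,"wx":0,"wy":0,"wz":0,"hand":6},{"x":0.095,"y":0.016,"z":0.146,"wx":0,"wy":0,"wz":0,"hand":6},{"x":0.095,"y":0.016,"z":0.146,"wx":0,"wy":0,"wz":0,"hand":6}]' 40; python3 -c "
from h import *
print(robot.observe()['q'])"
```

```text
time_s: 14.25
ee_pos: [0.5873, 0.2314, 0.2932]
orientation: [0.764, -0.645, 0.0, -0.0]
wrist_force: [4.0, 2.1, -9.5]
opening: 0.0101
finger_force: 40.7
[-0.01827832  0.82273038 -0.84350032  1.53761225  0.66718128  1.08706891
  2.28851989]
```

```bash
python3 -m creep '[{"x":0.014,"y":0.003,"z":0.014,"wx":0,"wy":0,"wz":0,"hand":6},{"x":0.028,"y":0.005,"z":0.027,"wx":0,"wy":0,"wz":0,"hand":6},{"x":0.043,"y":0.008,"z":0.04,"wx":0,"wy":0,"wz":0,"hand":6},{"x":0.059,"y":0.011,"z":0.051,"wx":0,"wy":0,"wz":0,"hand":6},{"x":0.075,"y":0.014,"z":0.062,"wx":0,"wy":0,"wz":0,"hand":6},{"x":0.092,"y":0.016,"z":0.072,"wx":0,"wy":0,"wz":0,"hand":6},{"x":0.109,"y":0.019,"z":0.081,"wx":0,"wy":0,"wz":0,"hand":6},{"x":0.127,"y":0.023,"z":0.089,"wx":0,"wy":0,"wz":0,"hand":6},{"x":0.14,"y":0.025,"z":0.095,"wx":0,"wy":0,"wz":0,"hand":6},{"x":0.14,"y":0.025,"z":0.095,"wx":0,"wy":0,"wz":0,"hand":6}]' 40
python3 -m creep '[{"x":0,"y":0,"z":0,"wx":0,"wy":0,"wz":0,"hand":6},{"x":0,"y":0,"z":0,"wx":0,"wy":0,"wz":0,"hand":6},{"x":0,"y":0,"z":0,"wx":0,"wy":0,"wz":0,"hand":6},{"x":0,"y":0,"z":0,"wx":0,"wy":0,"wz":0,"hand":6}]' 40
python3 - <<'E'
from h import *
np.set_printoptions(precision=4,suppress=True)
a,d=optics.snapshot("side"); P=cloud("side",d); cv2.imwrite("pics/side_end.png",cv2.resize(a[60:300,100:400],None,fx=2.5,fy=2.5)[...,::-1])
e=np.array([np.cos(.172),np.sin(.172)]); n=np.array([-e[1],e[0]]); H=np.array([.5392,.2228])
p=robot.observe()["ee_pos"]; h=(p[:2]-H)@e; print("angle from tcp",np.arctan2(p[2]-.045-.11,.19-h)+0-np.arctan2(.052,.19), "r",np.hypot(p[2]-.155,.19-h))
lon=(P[...,:2]-H)@e; lat=(P[...,:2]-H)@n
m=(lon>.0)&(lon<.2)&(lat>-.095)&(lat<-.055)&(P[...,2]>.13)&(P[...,2]<.32)
print(m.sum(),[ (round(float(x),3),round(float(z),3)) for x,z in zip(lon[m][::25],P[...,2][m][::25])])
E
python3 gap.py | grep carrtop
```

```text
time_s: 15.25
ee_pos: [0.6563, 0.2428, 0.3397]
orientation: [0.764, -0.645, 0.0, 0.002]
wrist_force: [-0.7, -3.8, -5.3]
opening: 0.0098
finger_force: 40.5
time_s: 15.65
ee_pos: [0.6564, 0.2428, 0.3398]
orientation: [0.764, -0.645, 0.001, 0.001]
wrist_force: [0.4, -4.7, -6.9]
opening: 0.0094
finger_force: 40.6
angle from tcp 0.9367193629055487 r 0.1980205919049916
159 [(0.071, 0.285), (0.068, 0.283), (0.089, 0.247), (0.102, 0.229), (0.114, 0.213), (0.133, 0.188), (0.16, 0.152)]
top carrtop 250 lon [0.0014 0.0035 0.1058 0.109 ] lat [-0.0286  0.029 ]
side carrtop 284 lon [-0.0005  0.0005  0.098   0.108 ] lat [-0.0334  0.0248]
```

View pics/side_end.png

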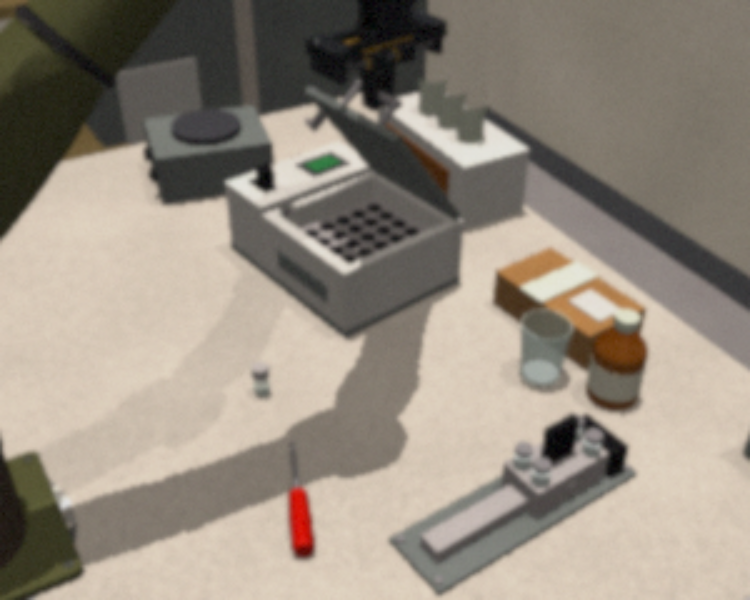

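The side view shows the lid standing open at about 55° in the fingers (crop 380,100). The carrier is docked at (555,450), and the bystanders and slider are untouched. The finger opening has been drifting slightly, so I'll check that the hold is steady.

```bash
python3 -m creep '[{"x":0,"y":0,"z":0,"wx":0,"wy":0,"wz":0,"hand":6},{"x":0,"y":0,"z":0,"wx":0,"wy":0,"wz":0,"hand":6},{"x":0,"y":0,"z":0,"wx":0,"wy":0,"wz":0,"hand":6},{"x":0,"y":0,"z":0,"wx":0,"wy":0,"wz":0,"hand":6},{"x":0,"y":0,"z":0,"wx":0,"wy":0,"wz":0,"hand":6},{"x":0,"y":0,"z":0,"wx":0,"wy":0,"wz":0,"hand":6},{"x":0,"y":0,"z":0,"wx":0,"wy":0,"wz":0,"hand":6},{"x":0,"y":0,"z":0,"wx":0,"wy":0,"wz":0,"hand":6},{"x":0,"y":0,"z":0,"wx":0,"wy":0,"wz":0,"hand":6},{"x":0,"y":0,"z":0,"wx":0,"wy":0,"wz":0,"hand":6}]' 40
```

```text
time_s: 16.85
ee_pos: [0.6565, 0.2428, 0.3398]
orientation: [0.764, -0.645, 0.001, 0.001]
wrist_force: [-0.0, -5.5, -6.0]
opening: 0.0093
finger_force: 40.6
```

```bash
python3 -c "
from h import *
print(robot.hand_in())"
```

```text
the job is handed in; nothing more can be done
None
```

I've handed in the job: the carrier is docked at the detent and let go, and the tug showed the lid free, so I left the slider alone; the gripper is holding the lid open at about 54 degrees, and no result came back.

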